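Set the filter changer to its third click and take a reading

TASK

The filter changer's orange lever is parked at the right end of its slot, by the red dot. Push it to the left with a fingertip, counting the clicks, and stop when it rests in the third notch after the parked one, never running on to the fourth; only then press the green button fully down and let it come up again. Only push and press: do not pinch the lever, lift nothing, do not shove the changer about, and leave the other things on the table where they stand.

Things in the scene. Friction and masses are not known exactly. Their poses are not given: they have to be found in the camera images.
- filter_changer: The filter changer: white bench unit with a grey top plate, 110 (x) x 230 (y) x 60 mm (z), about 3 kg, loose on rubber feet. Origin: centre of its underside. x points from its vented front to its back, y along its length to its left (towards button and lens port), z up. A sideways push of over about 12 N can shove it.
- filter_lever (a joint): Travel of the orange lever along the changer's +y (left), m. Notches 16 mm apart: 0 (parked, right end, the start), 0.016 (first click), 0.032, 0.048 (THIRD), 0.064, 0.080 (left stop). Between two notches it resists with up to about 4.5 N until half way (8 mm), then jumps ahead of the finger into the next notch and stays there within 1 mm; the push force falls away at each click.
- lever_center (a point): Centre of the orange lever cap, 78 mm above the table. The cap is 14 mm along the slot, 24 mm across it (changer x), 22 mm high (67 to 89 mm above the table). Parked it lies at changer x = +0.018, y = -0.092; white marks in front of the slot show the notches, a red dot the parked one. Right of the parked cap are 16 mm of top plate (60 mm above the table), then open air.
- cap_right: Right half of the lever cap (the changer's -y side; push here to move it to the left), 24 x 7 x 22 mm, origin at its centre.
- cap_left: Left half of the lever cap, 24 x 7 x 22 mm, origin at its centre.
- read_button (a joint): How far the green button is pressed, in m: 0 up, 0.006 fully down. A spring; pressing starts at 1.5 N and the stop is reached at 5 N.
- read_button_top (a point): Centre of the top of the round green button, 26 mm across, in a black ring 42 mm across on the changer's top plate (changer x = -0.008, y = +0.072). Unpressed its top is 82 mm above the table and 10 mm above the ring; it moves 6 mm straight down.
- beaker_100: Bystander: clear glass beaker, 52 mm wide, 70 mm tall. Loose; origin at the centre of its underside.
- petri_dish: Bystander: covered clear dish, 62 mm wide, 14 mm tall. Loose; origin at the centre of its underside.
- marker_pen: Bystander: white marker pen with a black cap, lying, 121 mm long, 12 mm thick. Loose; origin at the centre of its underside.
- timer: Bystander: white square bench timer, 64 x 64 x 19 mm. Loose; origin at the centre of its underside.
- filter_box: Bystander: flat card box of filter papers, white and green, 90 x 90 x 21 mm. Loose; origin at the centre of its underside.
- reagent_bottle_1: Bystander: amber bottle with a blue screw cap, 70 mm wide, 138 mm tall. Loose; origin at the centre of its underside.

How it is judged:
On the way, in this order (a step that is already met when the one before it is completed fails the run):
1. the lever rests in the third notch (value of joint filter_lever between 0.045 and 0.051 m and velocity of joint filter_lever between -0.02 and 0.02 m/s), for 0.3 s.
2. the green button is pressed down with the lever in the third notch (value of joint filter_lever between 0.045 and 0.051 m and value of joint read_button above 0.0045 m), for 0.05 s.
At the end, for the whole second after the job is handed in: The lever stands in the third notch (0.048 m, within 3 mm), the green button is up again (within 1.5 mm), the changer is level and within 25 mm of where it stood, and every bystander is within 30 mm of where it stood (value of joint filter_lever between 0.045 and 0.051 m and value of joint read_button below 0.0015 m and distance of filter_changer from where it was at the start of the episode below 0.025 m and angle between filter_changer's own z axis and vertical below 0.05 rad and distance of each of beaker_100, petri_dish, marker_pen, timer, filter_box, reagent_bottle_1 from where it was at the start of the episode below 0.03 m); the robot touches nothing.
It fails at once if the lever runs on past the third notch (beyond 0.057 m, into the fourth) (value of joint filter_lever above 0.057 m).
It fails at once if the button is pressed (over 3 mm) while the lever is not in the third notch (value of joint read_button above 0.003 m and not (value of joint filter_lever between 0.045 and 0.051 m)).
It fails at once if the lever is pinched: the fingers press its right and its left half at once, each with over 4 N (contact force between the fingers and cap_right above 4 N and contact force between the fingers and cap_left above 4 N).
It fails at once if the changer is shoved over 25 mm, lifted or tipped (distance of filter_changer from where it was at the start of the episode above 0.025 m or height (world z) of filter_changer above 0.012 m or angle between filter_changer's own z axis and vertical above 0.1 rad).
It fails at once if a bystander is pushed over 30 mm, lifted over 20 mm or knocked over (distance of any of beaker_100, petri_dish, marker_pen, timer, filter_box, reagent_bottle_1 from where it was at the start of the episode above 0.03 m or height (world z) of any of beaker_100, petri_dish, marker_pen, timer, filter_box, reagent_bottle_1 above 0.02 m or angle between any of beaker_100, reagent_bottle_1's own z axis and vertical above 0.5 rad).
It also fails if it takes over 64 s, if anything falls off the work surface, if the arm or the gripper's body presses on something with over 40 N, if the wrist force passes 120 N, or if a joint passes its speed limit or range.

ROBOT

A 6-joint arm with a two-finger parallel gripper is mounted at the origin on a cart in front of the work surface, level with it; the furniture and walls round the work are solid. World frame = base frame: x ahead of the robot, y to its left, z up, the work surface at z = 0. Lengths are in m, angles in rad, forces in N, time in s.
With the tool pointing down it reaches from about 0.375 to 0.9 m from the base axis. Payload 3.1 kg.
Tool frame: the origin (TCP) lies between the finger pads; the fingertips stand 17 mm ahead of it and the grasp point (between the pads) lies 2 mm behind it; z points along the fingers, y is the direction in which the jaws open and shut (so a half turn about z gives the same grasp; the last joint's range is limited). The gripper opens to 85 mm and grips with 20 to 120 N. Pads are 22 mm wide; open, the fingers measure 114 mm over their backs; the gripper's body (76 mm by 85 mm) begins 54 mm behind the grasp point. The pads swing forward as they close: fully open they stand 13 mm farther back than shut.
Start: joints at [-1.456, 0.527, 1.433, -0, 1.181, -0.178], TCP at [0.181, -0.598, 0.248] pointing down, gripper open.
Joint ranges: [-3.08, 3.08], [-0.75, 2.2], [0.22, 2.44], [-1.43, 4.57], [0, 2.65], [-2.85, 2.85]. Speed limits (rad/s): [2.79, 2.79, 3.14, 3.14, 3.14, 3.14].

INTERFACE

Orientations are given as a unit quaternion [x, y, z, w].
In Python, from station import manip, snapshot, camera_info, sign_off, search_frame, landmark_of gives the robot as it stands.
- The arm moves only by the tool play_rows, never from a script. Its argument "rows" is a list of rows, each an object of numbers: "grip": the finger opening in cm, from 0 to 8.54; "x", "y", "z": the shift along the world's x, y, z in cm; "roll": the turn about the world's z in rad. A call has 1 to 20 rows; each row is the pose to reach, as a shift and turn from the pose measured when the call began; what a row does not reach only later rows make up. A row lasts 1/10 s, in which the tool goes at most 50 mm and 8.59 degrees, less where a joint would pass 70% of its speed; a pose out of reach is approached as far as the arm can. A call with a gripper value outside its range is refused whole. The fingers move at their own pace and stop on an object; "grip_force" is the grip in N (left out, the last holds). Time passes only in rows, so rows that repeat a pose let the fingers close. It gives the time, the measured TCP pose, the force and the opening at its end, in the units of the state.
- manip.sense(): the state, without advancing time (a new reading comes with each control period).
- snapshot(name): name is "side" or "top" or "wrist"; returns the picture (384x512x3 uint8, red, green, blue); there is no depth.
- camera_info(name): a dict with "fx", "fy", "cx", "cy" (pixels), "R" (3x3) and "t" (3): a world point X has camera coordinates R X + t. Camera axes: x right, y down, z forward; pixel columns grow to the right and rows downward; lengths in m; the calibration is good to about 2 mm. A picture is of the moment at which its call begins: read the wrist's pose just before it. camera_info takes no time and is no camera call; for the wrist camera it gives the pose at the moment of the call.
- sign_off(): hands the job in, once; it reports no verdict.
Trained networks look in the newest picture that a camera, given by its name, has taken for a name from the list of things; names that differ only in an ending like _2 or _b are one class to them, and where a whole thing is asked for, a point or a joint stands for the part that bears it (a point fixed in the world has none). Each returns a list of dicts, best first, with "score" (0 to 1); they miss things now and then, are a little off and sometimes report something else, mostly with a low value. They report only what shows in the picture. A call takes as long as a camera call.
- search_frame(label, camera): "point" ([column, row] in pixels, amid what is visible of it).
- landmark_of(label, camera): "point" ([column, row] in pixels: a listed point, or the origin of a listed thing).
The state is a dict: "t": time; "q": joint angles; "qd": joint speeds; "tau": joint torques, N m; "tcp_pos": TCP position; "tool_rot": TCP orientation; "force": force on the tool from outside, world axes, zero at the start; "ft_torque": the same for the moment, N m; "finger_gap": opening from 0.0 (shut) to 1.0 (fully open).
Only numpy, scipy, OpenCV 4.12 (cv2) and the standard library are available. Lean on these libraries where they do the work, as an engineer would, in place of code of your own. Each camera call takes 0.05 s, during which the arm holds its last target. There are 200 camera calls.

## Working session

There is one attempt and no reset: what is moved stays moved. The work goes in short steps, Python scripts to look and compute and a tool call to move; the robot and the scene stay as the last step left them, time stands still between calls to the robot, and variables do not carry over. Pictures are saved under pics/ and viewed, about 8 in all and at most 12, crops included, and the job is handed in when it is done.

Besides the shell and the picture viewer there is one more tool, called in YAML: its name, and indented under it one key for each argument. play_rows: Moves the arm, as the interface text tells. Its arguments: {"type":"object","properties":{"rows":{"type":"array","items":{"type":"object","properties":{"grip":{"type":"number"},"x":{"type":"number"},"y":{"type":"number"},"z":{"type":"number"},"roll":{"type":"number"}}}},"grip_force":{"type":"number"}},"required":["rows"]}

```bash
mkdir -p pics; cat > h.py <<'E'
import numpy as np, cv2
from station import manip, snapshot, camera_info, sign_off, search_frame, landmark_of
def ray(ci,p,z):
    R=np.array(ci["R"]);t=np.array(ci["t"])
    d=R.T@np.array([(p[0]-ci["cx"])/ci["fx"],(p[1]-ci["cy"])/ci["fy"],1.]);c=-R.T@t
    return c+d*(z-c[2])/d[2]
def proj(ci,X):
    v=np.array(ci["R"])@np.array(X)+np.array(ci["t"]);return [ci["fx"]*v[0]/v[2]+ci["cx"],ci["fy"]*v[1]/v[2]+ci["cy"]]
def save(im,n): cv2.imwrite(f"pics/{n}.png",im[:,:,::-1])
E
python3 - <<'E'
from h import *
s=manip.sense();print(s["t"],s["tcp_pos"],s["tool_rot"],s["force"])
ims=[]
for c in ["top","side"]:
    im=snapshot(c);save(im,c+"0");ci=camera_info(c);print(c,-np.array(ci["R"]).T@np.array(ci["t"]))
    for l,z in [("lever_center",.078),("read_button_top",.082),("filter_changer",0),("beaker_100",0),("reagent_bottle_1",0),("timer",0),("petri_dish",0),("marker_pen",0),("filter_box",0)]:
        r=landmark_of(l,c)[:1]
        for q in r: print(l,round(q["score"],2),np.round(q["point"]),ray(ci,q["point"],z).round(3))
E
```

```text
0.0 [ 0.18094779 -0.59752935  0.24733883] [ 9.89227402e-01  1.46383101e-01  3.68882830e-05 -1.06503058e-03] [-0.42386013  0.21308545  0.17937985]
top [ 0.396008   -0.15848198  0.97957035]
lever_center 0.42 [264. 196.] [ 0.531 -0.171  0.078]
read_button_top 0.44 [193. 214.] [ 0.489 -0.007  0.082]
filter_changer 0.63 [228. 211.] [ 0.505 -0.082  0.   ]
beaker_100 0.55 [203. 169.] [ 0.615 -0.015  0.   ]
reagent_bottle_1 0.61 [166. 122.] [0.74  0.085 0.   ]
timer 0.76 [342. 256.] [ 0.392 -0.367  0.   ]
petri_dish 0.93 [252. 166.] [ 0.623 -0.142  0.   ]
marker_pen 0.72 [232. 243.] [ 0.424 -0.092  0.   ]
filter_box 0.86 [332. 180.] [ 0.585 -0.348  0.   ]
side [ 0.34847946 -0.99183222  0.56898541]
lever_center 0.65 [215. 216.] [ 0.42  -0.228  0.078]
read_button_top 0.59 [238. 167.] [ 0.501 -0.018  0.082]
filter_changer 0.73 [244. 205.] [ 0.507 -0.069  0.   ]
beaker_100 0.69 [279. 190.] [ 0.612 -0.005  0.   ]
reagent_bottle_1 0.67 [313. 175.] [0.73  0.065 0.   ]
timer 0.87 [208. 296.] [ 0.388 -0.378  0.   ]
petri_dish 0.83 [299. 218.] [ 0.627 -0.148  0.   ]
marker_pen 0.61 [215. 212.] [ 0.432 -0.088  0.   ]
filter_box 0.93 [307. 274.] [ 0.587 -0.351  0.   ]
```

```bash
python3 -c "
import cv2,numpy as np
a=[cv2.imread(f'pics/{c}0.png') for c in('top','side')]
cv2.imwrite('pics/b0.png',cv2.resize(np.vstack(a),(450,600)) if 0 else cv2.resize(np.hstack(a),(800,300)))
cv2.imwrite('pics/t0.png',cv2.resize(a[0],(800,600)))"
```

```text
(no output)
```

View pics/t0.png

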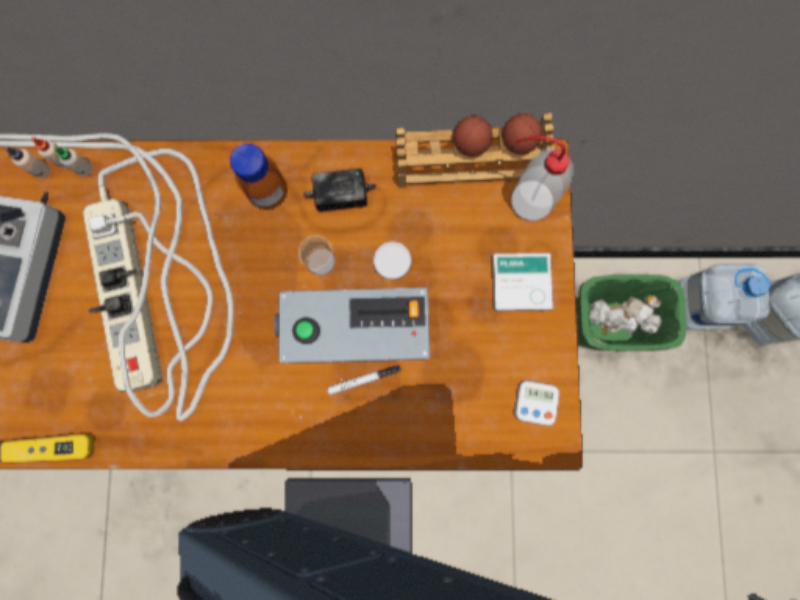

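View pics/side0.png

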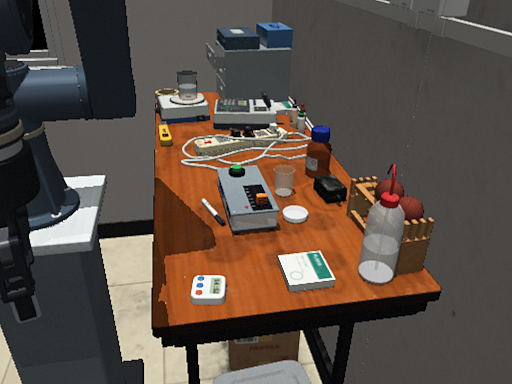

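View segment.

The top view shows the changer almost aligned with the world axes: lever at about (265,198), button at about (196,211) in 512-px pixels. The side view agrees, and nothing stands close to the right of the changer. I'll refine both points by colour.

```bash
cat >> h.py <<'E'
def blob(im,lo,hi,near,r):
    h=cv2.cvtColor(im,cv2.COLOR_RGB2HSV);m=cv2.inRange(h,lo,hi)
    yy,xx=np.indices(m.shape);m[np.hypot(xx-near[0],yy-near[1])>r]=0
    ys,xs=np.nonzero(m);return [xs.mean(),ys.mean()],len(xs),(xs.min(),xs.max(),ys.min(),ys.max())
ORANGE=((10,170,170),(22,255,255));GREEN=((50,130,60),(80,255,255))
E
python3 - <<'E'
from h import *
im=cv2.imread("pics/top0.png")[:,:,::-1].copy();ci=camera_info("top")
L=blob(im,*ORANGE,(265,198),10);B=blob(im,*GREEN,(196,211),14)
print(L,ray(ci,L[0],.087));print(B,ray(ci,B[0],.080))
for p in [(280,290),(428,288),(430,360),(280,362)]: print(ray(ci,np.array(p)*.64,.06).round(3))
E
```

```text
([np.float64(264.38461538461536), np.float64(196.82051282051282)], 39, (np.int64(262), np.int64(267), np.int64(192), np.int64(202))) [ 0.52839421 -0.17248784  0.087     ]
([np.float64(194.6504854368932), np.float64(210.72815533980582)], 103, (np.int64(189), np.int64(200), np.int64(205), np.int64(216))) [ 0.49654845 -0.00963836  0.08      ]
[0.56  0.033 0.06 ]
[ 0.563 -0.196  0.06 ]
[ 0.452 -0.198  0.06 ]
[0.449 0.029 0.06 ]
```

play_rows:
  rows:
    - {"x": 4,"y": 4,"roll": -0.1,"grip": 0}
    - {"x": 8,"y": 8,"roll": -0.2,"grip": 0}
    - {"x": 12,"y": 13,"roll": -0.294,"grip": 0}
    - {"x": 16,"y": 18,"roll": -0.294,"grip": 0}
    - {"x": 20,"y": 22,"roll": -0.294,"grip": 0}
    - {"x": 24,"y": 26,"roll": -0.294,"grip": 0}
    - {"x": 28,"y": 30,"roll": -0.294,"grip": 0}
    - {"x": 31,"y": 33,"roll": -0.294,"grip": 0}
    - {"x": 33,"y": 36,"z": -1,"roll": -0.294,"grip": 0}
    - {"x": 34,"y": 38,"z": -2,"roll": -0.294,"grip": 0}
    - {"x": 34,"y": 38,"z": -3,"roll": -0.294,"grip": 0}
    - {"x": 34,"y": 38,"z": -4,"roll": -0.294,"grip": 0}
    - {"x": 34,"y": 38,"z": -4,"roll": -0.294,"grip": 0}

```text
invalid input at $.rows[0]: expected keys grip, x, y, z, roll
```

play_rows:
  rows:
    - {"x": 4,"y": 4,"z": 0,"roll": -0.1,"grip": 0}
    - {"x": 8,"y": 8,"z": 0,"roll": -0.2,"grip": 0}
    - {"x": 12,"y": 12,"z": 0,"roll": -0.28,"grip": 0}
    - {"x": 15,"y": 16,"z": 0,"roll": -0.28,"grip": 0}
    - {"x": 18,"y": 20,"z": 0,"roll": -0.28,"grip": 0}
    - {"x": 21,"y": 24,"z": 0,"roll": -0.28,"grip": 0}
    - {"x": 24,"y": 27,"z": 0,"roll": -0.28,"grip": 0}
    - {"x": 27,"y": 30,"z": 0,"roll": -0.28,"grip": 0}
    - {"x": 30,"y": 33,"z": 0,"roll": -0.28,"grip": 0}
    - {"x": 33,"y": 36,"z": -1,"roll": -0.28,"grip": 0}
    - {"x": 34.5,"y": 38,"z": -3,"roll": -0.28,"grip": 0}
    - {"x": 34.5,"y": 38,"z": -5,"roll": -0.28,"grip": 0}
    - {"x": 34.5,"y": 38,"z": -6,"roll": -0.28,"grip": 0}
    - {"x": 34.5,"y": 38,"z": -6,"roll": -0.28,"grip": 0}
    - {"x": 34.5,"y": 38,"z": -6,"roll": -0.28,"grip": 0}

```text
t: 2.5
tcp_pos: [0.526, -0.219, 0.1887]
tool_rot: [1.0, 0.006, 0.0, 0.0]
force: [-0.1, -0.2, -0.6]
finger_gap: 0.001
```

```bash
python3 - <<'E'
from h import *
s=manip.sense();print(s["t"],s["tcp_pos"],s["tool_rot"],s["force"],s["finger_gap"])
im=snapshot("wrist");save(im,"w1");ci=camera_info("wrist")
print(-np.array(ci["R"]).T@np.array(ci["t"]))
for l,z in [("lever_center",.078),("read_button_top",.082)]:
    for q in landmark_of(l,"wrist")[:1]: print(l,round(q["score"],2),np.round(q["point"]),ray(ci,q["point"],z).round(4))
print("pred lever",proj(ci,[.528,-.1725,.078]),"tip",proj(ci,s["tcp_pos"]-np.array([0,0,.017])))
E
```

```text
2.5 [ 0.52603727 -0.21899371  0.18872462] [9.99979557e-01 6.38576751e-03 2.38416560e-04 2.24720621e-04] [-0.1050652  -0.22250648 -0.55891084] 0.0005212251158336233
[ 0.59513748 -0.2192211   0.31400449]
lever_center 0.63 [196. 198.] [ 0.5281 -0.1741  0.078 ]
pred lever [np.float64(194.52332556189486), np.float64(198.46292355911444)] tip [np.float64(252.955827266603), np.float64(254.61433873819215)]
```

View pics/w1.png

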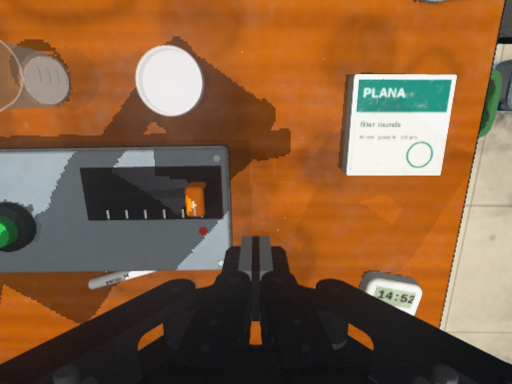

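The wrist view shows the cap at (196,198), its red dot at (203,231), and the closed fingertips at about (255,240). The tip is about 15 mm across. I'll descend to the right of the cap with a gap, then approach until contact.

play_rows:
  rows:
    - {"x": 0.2,"y": 0.5,"z": -3,"roll": 0,"grip": 0}
    - {"x": 0.2,"y": 1,"z": -6,"roll": 0,"grip": 0}
    - {"x": 0.2,"y": 1,"z": -8,"roll": 0,"grip": 0}
    - {"x": 0.2,"y": 1,"z": -9,"roll": 0,"grip": 0}
    - {"x": 0.2,"y": 1,"z": -9.8,"roll": 0,"grip": 0}
    - {"x": 0.2,"y": 1,"z": -9.8,"roll": 0,"grip": 0}
    - {"x": 0.2,"y": 1,"z": -9.8,"roll": 0,"grip": 0}

```text
t: 3.35
tcp_pos: [0.5289, -0.2098, 0.0922]
tool_rot: [1.0, 0.006, 0.002, 0.001]
force: [0.2, 0.6, 0.5]
finger_gap: -0.001
```

```bash
python3 - <<'E'
from h import *
s=manip.sense();print(s["tcp_pos"],s["force"])
im=snapshot("wrist");ci=camera_info("wrist");print(proj(ci,[.528,-.174,.078]))
im2=snapshot("side");ci=camera_info("side");p=proj(ci,s["tcp_pos"]);print(p)
x,y=map(int,p);c=im2[max(0,y-50):y+50,max(0,x-65):x+65]
save(np.hstack([cv2.resize(im[120:320,100:360],(780,600),interpolation=2)]),"w2");save(cv2.resize(c,(780,600),interpolation=2),"s2")
E
```

```text
[ 0.52893128 -0.20980757  0.09223768] [0.22866774 0.64326029 0.5465388 ]
[np.float64(180.047332040394), np.float64(258.0343230353886)]
[np.float64(265.05430656112486), np.float64(201.17968649223582)]
```

View pics/w2.png

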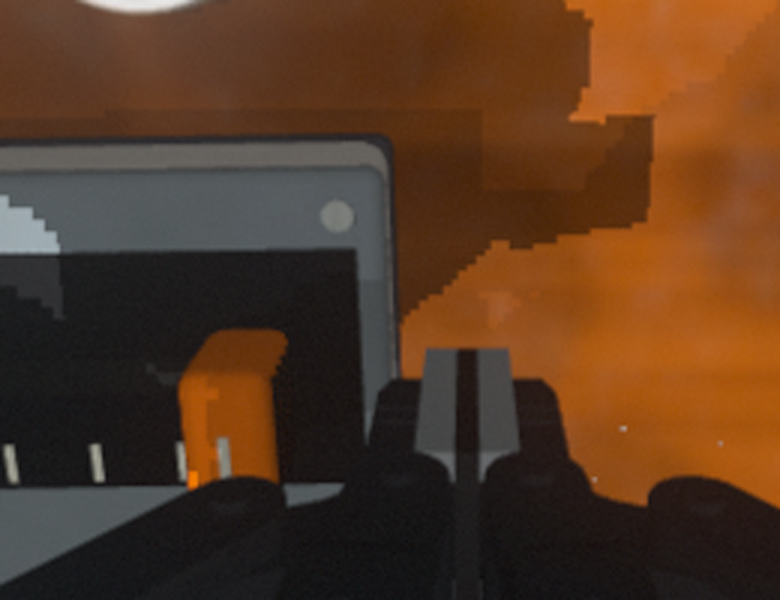

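The close wrist view shows the finger's dark flank about 14 mm right of the cap (crop columns 370 and 285). Contact is expected with the TCP at y ≈ -0.196.

play_rows:
  rows:
    - {"x": 0,"y": 0.3,"z": -0.3,"roll": 0,"grip": 0}
    - {"x": 0,"y": 0.6,"z": -0.4,"roll": 0,"grip": 0}
    - {"x": 0,"y": 0.9,"z": -0.4,"roll": 0,"grip": 0}
    - {"x": 0,"y": 1.1,"z": -0.4,"roll": 0,"grip": 0}
    - {"x": 0,"y": 1.1,"z": -0.4,"roll": 0,"grip": 0}
    - {"x": 0,"y": 1.1,"z": -0.4,"roll": 0,"grip": 0}

```text
t: 4.05
tcp_pos: [0.529, -0.1986, 0.0885]
tool_rot: [1.0, 0.006, 0.002, 0.001]
force: [0.3, -0.0, 0.1]
finger_gap: 0.002
```

play_rows:
  rows:
    - {"x": 0,"y": 0.2,"z": 0,"roll": 0,"grip": 0}
    - {"x": 0,"y": 0.3,"z": 0,"roll": 0,"grip": 0}
    - {"x": 0,"y": 0.3,"z": 0,"roll": 0,"grip": 0}

```text
t: 4.35
tcp_pos: [0.529, -0.1955, 0.0884]
tool_rot: [1.0, 0.006, 0.002, 0.001]
force: [-0.1, -0.0, -1.0]
finger_gap: -0.001
```

play_rows:
  rows:
    - {"x": 0,"y": 0.1,"z": 0,"roll": 0,"grip": 0}
    - {"x": 0,"y": 0.2,"z": 0,"roll": 0,"grip": 0}
    - {"x": 0,"y": 0.2,"z": 0,"roll": 0,"grip": 0}

```text
t: 4.65
tcp_pos: [0.529, -0.1934, 0.0884]
tool_rot: [1.0, 0.006, 0.002, 0.001]
force: [-0.2, -0.4, -0.4]
finger_gap: 0.004
```

play_rows:
  rows:
    - {"x": 0,"y": 0.1,"z": 0,"roll": 0,"grip": 0}
    - {"x": 0,"y": 0.2,"z": 0,"roll": 0,"grip": 0}
    - {"x": 0,"y": 0.2,"z": 0,"roll": 0,"grip": 0}

```text
t: 4.95
tcp_pos: [0.529, -0.1917, 0.0885]
tool_rot: [1.0, 0.007, 0.002, 0.002]
force: [-0.7, -2.7, -0.3]
finger_gap: 0.004
```

play_rows:
  rows:
    - {"x": 0,"y": 0.2,"z": 0,"roll": 0,"grip": 0}
    - {"x": 0,"y": 0.2,"z": 0,"roll": 0,"grip": 0}

```text
t: 5.15
tcp_pos: [0.529, -0.19, 0.0885]
tool_rot: [1.0, 0.007, 0.002, 0.002]
force: [-1.5, -2.9, -0.2]
finger_gap: -0.002
```

play_rows:
  rows:
    - {"x": 0,"y": 0.2,"z": 0,"roll": 0,"grip": 0}
    - {"x": 0,"y": 0.2,"z": 0,"roll": 0,"grip": 0}

```text
t: 5.35
tcp_pos: [0.5289, -0.1879, 0.0885]
tool_rot: [1.0, 0.007, 0.002, 0.002]
force: [-0.6, -1.9, -1.5]
finger_gap: -0.003
```

play_rows:
  rows:
    - {"x": 0,"y": 0.2,"z": 0,"roll": 0,"grip": 0}
    - {"x": 0,"y": 0.2,"z": 0,"roll": 0,"grip": 0}

```text
t: 5.55
tcp_pos: [0.5288, -0.1848, 0.0884]
tool_rot: [1.0, 0.006, 0.002, 0.001]
force: [0.2, 0.3, -0.6]
finger_gap: 0.003
```

play_rows:
  rows:
    - {"x": 0,"y": 0.2,"z": 0,"roll": 0,"grip": 0}
    - {"x": 0,"y": 0.2,"z": 0,"roll": 0,"grip": 0}

```text
t: 5.75
tcp_pos: [0.5287, -0.1818, 0.0884]
tool_rot: [1.0, 0.007, 0.001, 0.001]
force: [-0.2, 0.2, -0.3]
finger_gap: -0.001
```

```bash
cat >> h.py <<'E'
def lever():
    im=snapshot("wrist");ci=camera_info("wrist")
    r=[(round(q["score"],2),ray(ci,q["point"],.078).round(4)) for q in landmark_of("lever_center","wrist")[:1]]
    im=snapshot("top");ct=camera_info("top");q=proj(ct,[.528,-.15,.087])
    try: b=blob(im,*ORANGE,q,16);r.append((b[1],b[2],ray(ct,b[0],.087).round(4)))
    except Exception as e: r.append(e)
    save(im,"tl");print(r)
E
python3 -c "
from h import *
lever()"
```

```text
[ValueError('zero-size array to reduction operation minimum which has no identity')]h.py:13: RuntimeWarning: Mean of empty slice.
  ys,xs=np.nonzero(m);return [xs.mean(),ys.mean()],len(xs),(xs.min(),xs.max(),ys.min(),ys.max())
  ret = ret.dtype.type(ret / rcount)
```

play_rows:
  rows:
    - {"x": 0,"y": 0.2,"z": 0,"roll": 0,"grip": 0}
    - {"x": 0,"y": 0.3,"z": 0,"roll": 0,"grip": 0}

```text
t: 6.1
tcp_pos: [0.5288, -0.1793, 0.0884]
tool_rot: [1.0, 0.007, 0.002, 0.001]
force: [0.3, -0.6, -0.6]
finger_gap: 0.002
```

play_rows:
  rows:
    - {"x": 0,"y": 0.2,"z": 0,"roll": 0,"grip": 0}
    - {"x": 0,"y": 0.2,"z": 0,"roll": 0,"grip": 0}

```text
t: 6.3
tcp_pos: [0.5289, -0.1771, 0.0884]
tool_rot: [1.0, 0.007, 0.002, 0.001]
force: [0.8, -0.4, -0.9]
finger_gap: -0.003
```

play_rows:
  rows:
    - {"x": 0,"y": 0.2,"z": 0,"roll": 0,"grip": 0}
    - {"x": 0,"y": 0.2,"z": 0,"roll": 0,"grip": 0}

```text
t: 6.5
tcp_pos: [0.5289, -0.1753, 0.0885]
tool_rot: [1.0, 0.007, 0.002, 0.001]
force: [-1.4, -1.7, -0.5]
finger_gap: 0.002
```

play_rows:
  rows:
    - {"x": 0,"y": 0.2,"z": 0,"roll": 0,"grip": 0}
    - {"x": 0,"y": 0.2,"z": 0,"roll": 0,"grip": 0}

```text
t: 6.7
tcp_pos: [0.5289, -0.1737, 0.0885]
tool_rot: [1.0, 0.007, 0.002, 0.002]
force: [-0.9, -3.6, -0.7]
finger_gap: 0.001
```

play_rows:
  rows:
    - {"x": 0,"y": 0.2,"z": 0,"roll": 0,"grip": 0}
    - {"x": 0,"y": 0.2,"z": 0,"roll": 0,"grip": 0}

```text
t: 6.9
tcp_pos: [0.5288, -0.1716, 0.0885]
tool_rot: [1.0, 0.007, 0.002, 0.001]
force: [-1.5, -3.4, -0.9]
finger_gap: 0.0
```

play_rows:
  rows:
    - {"x": 0,"y": 0.2,"z": 0,"roll": 0,"grip": 0}
    - {"x": 0,"y": 0.2,"z": 0,"roll": 0,"grip": 0}

```text
t: 7.1
tcp_pos: [0.5286, -0.1685, 0.0884]
tool_rot: [1.0, 0.007, 0.002, 0.001]
force: [-0.3, 0.7, -0.5]
finger_gap: -0.0
```

```bash
python3 - <<'E'
from h import *
s=manip.sense();print(s["tcp_pos"],s["force"])
im=snapshot("wrist");save(cv2.resize(im[120:320,60:320],(780,600),interpolation=2),"w3")
ci=camera_info("wrist")
for k in range(6): print(k,((np.array(proj(ci,[.528,-.174+.016*k,.078]))-[60,120])*3).round())
E
```

```text
[ 0.52862912 -0.16851069  0.08840967] [-0.32033908  0.70557993 -0.51201949]
0 [614. 427.]
1 [513. 426.]
2 [412. 424.]
3 [311. 423.]
4 [210. 421.]
5 [109. 420.]
```

View pics/w3.png

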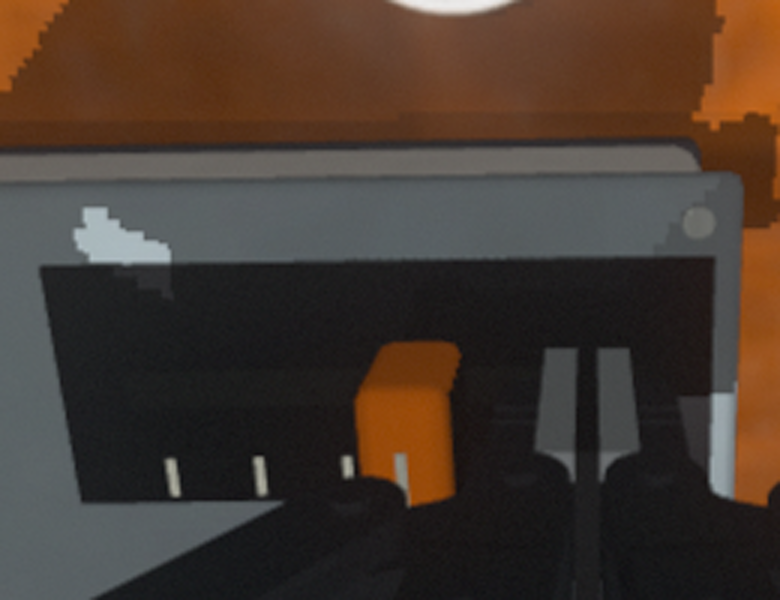

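The cap is centred at about column 412, which matches the second notch. Three marks (columns 172, 260 and 348) remain to its left, so two clicks are confirmed. I need one more.

play_rows:
  rows:
    - {"x": 0,"y": 0.3,"z": 0,"roll": 0,"grip": 0}
    - {"x": 0,"y": 0.5,"z": 0,"roll": 0,"grip": 0}
    - {"x": 0,"y": 0.5,"z": 0,"roll": 0,"grip": 0}

```text
t: 7.45
tcp_pos: [0.5286, -0.1629, 0.0884]
tool_rot: [1.0, 0.007, 0.001, 0.001]
force: [0.4, -0.4, -0.8]
finger_gap: -0.001
```

play_rows:
  rows:
    - {"x": 0,"y": 0.2,"z": 0,"roll": 0,"grip": 0}
    - {"x": 0,"y": 0.4,"z": 0,"roll": 0,"grip": 0}
    - {"x": 0,"y": 0.4,"z": 0,"roll": 0,"grip": 0}

```text
t: 7.75
tcp_pos: [0.5288, -0.1592, 0.0885]
tool_rot: [1.0, 0.007, 0.002, 0.001]
force: [1.1, -2.2, -1.1]
finger_gap: -0.002
```

play_rows:
  rows:
    - {"x": 0,"y": 0.2,"z": 0,"roll": 0,"grip": 0}
    - {"x": 0,"y": 0.2,"z": 0,"roll": 0,"grip": 0}

```text
t: 7.95
tcp_pos: [0.5288, -0.1575, 0.0885]
tool_rot: [1.0, 0.007, 0.002, 0.001]
force: [-1.1, -3.5, -0.3]
finger_gap: -0.003
```

play_rows:
  rows:
    - {"x": 0,"y": 0.15,"z": 0,"roll": 0,"grip": 0}
    - {"x": 0,"y": 0.15,"z": 0,"roll": 0,"grip": 0}

```text
t: 8.15
tcp_pos: [0.5287, -0.156, 0.0885]
tool_rot: [1.0, 0.007, 0.002, 0.001]
force: [-0.7, -3.0, -0.9]
finger_gap: 0.002
```

play_rows:
  rows:
    - {"x": 0,"y": 0.15,"z": 0,"roll": 0,"grip": 0}
    - {"x": 0,"y": 0.15,"z": 0,"roll": 0,"grip": 0}

```text
t: 8.35
tcp_pos: [0.5286, -0.1539, 0.0884]
tool_rot: [1.0, 0.007, 0.002, 0.001]
force: [0.0, -0.4, -0.5]
finger_gap: 0.0
```

The force fell away, so that was the third click. I'll back off to the right, rise, and check.

play_rows:
  rows:
    - {"x": 0,"y": -0.5,"z": 0,"roll": 0,"grip": 0}
    - {"x": 0,"y": -1,"z": 1,"roll": 0,"grip": 0}
    - {"x": 0,"y": -1,"z": 4,"roll": 0,"grip": 0}
    - {"x": 0,"y": -1,"z": 7,"roll": 0,"grip": 0}
    - {"x": 0,"y": -1,"z": 10,"roll": 0,"grip": 0}
    - {"x": -2,"y": 4,"z": 10,"roll": 0,"grip": 0}
    - {"x": -3,"y": 8,"z": 10,"roll": 0,"grip": 0}
    - {"x": -3,"y": 10,"z": 10,"roll": 0,"grip": 0}
    - {"x": -3,"y": 10,"z": 10,"roll": 0,"grip": 0}
    - {"x": -3,"y": 10,"z": 10,"roll": 0,"grip": 0}

```text
t: 9.35
tcp_pos: [0.4993, -0.054, 0.1892]
tool_rot: [1.0, 0.008, 0.002, 0.001]
force: [-0.3, 0.5, 0.8]
finger_gap: -0.002
```

```bash
python3 - <<'E'
from h import *
s=manip.sense();print(s["tcp_pos"],s["force"])
im=snapshot("wrist");save(cv2.resize(im,(780,585)),"w4");ci=camera_info("wrist");k=780/512
for l,z in [("lever_center",.078),("read_button_top",.082)]:
    for q in landmark_of(l,"wrist")[:1]: print(l,round(q["score"],2),np.round(q["point"]),ray(ci,q["point"],z).round(4))
print("pred notch 2,3,4",[(np.array(proj(ci,[.528,-.174+.016*n,.078]))*k).round() for n in (2,3,4)])
B=blob(im,*GREEN,proj(ci,[.497,-.01,.082]),50);print(B,ray(ci,B[0],.08))
E
```

```text
[ 0.49928069 -0.05404253  0.18917604] [-0.34926346  0.48433131  0.75955757]
lever_center 0.9 [368. 170.] [ 0.526  -0.1414  0.078 ]
read_button_top 0.71 [202. 201.] [ 0.5004 -0.0146  0.082 ]
pred notch 2,3,4 [array([562., 255.]), array([530., 255.]), array([498., 254.])]
([np.float64(198.63245823389022), np.float64(202.83532219570407)], 838, (np.int64(182), np.int64(214), np.int64(187), np.int64(219))) [ 0.49865824 -0.01157343  0.08      ]
```

View pics/w4.png

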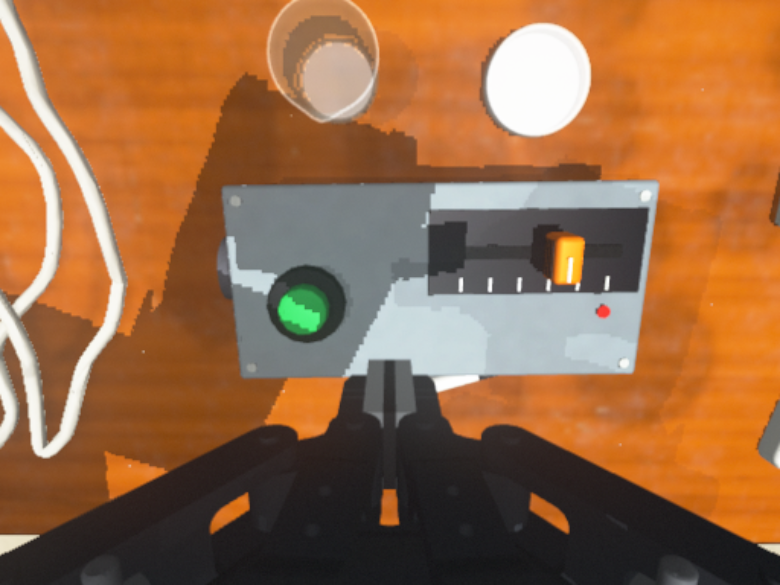

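In this view the marks sit at columns 607, 578, 548, 519, 490 and 461. Allowing for parallax, the cap at 567 is still over the second notch (548), and the network agrees (y -0.1414 against -0.142 predicted for notch 2). So the third push stopped just short of half way and the lever sprang back. I'll go back and push 2–4 mm further; the fourth notch's limit is still 12 mm beyond that.

play_rows:
  rows:
    - {"x": 1.5,"y": -4,"z": 0,"roll": 0,"grip": 0}
    - {"x": 3,"y": -8,"z": 0,"roll": 0,"grip": 0}
    - {"x": 3,"y": -11.5,"z": 0,"roll": 0,"grip": 0}
    - {"x": 3,"y": -11.5,"z": 0,"roll": 0,"grip": 0}
    - {"x": 3,"y": -11.5,"z": -4,"roll": 0,"grip": 0}
    - {"x": 3,"y": -11.5,"z": -8,"roll": 0,"grip": 0}
    - {"x": 3,"y": -11.5,"z": -10,"roll": 0,"grip": 0}
    - {"x": 3,"y": -11.5,"z": -10,"roll": 0,"grip": 0}
    - {"x": 3,"y": -11.5,"z": -10,"roll": 0,"grip": 0}

```text
t: 10.4
tcp_pos: [0.5293, -0.1703, 0.0886]
tool_rot: [1.0, 0.006, 0.002, 0.001]
force: [-0.0, 1.3, -0.2]
finger_gap: 0.0
```

play_rows:
  rows:
    - {"x": 0,"y": 0.3,"z": 0,"roll": 0,"grip": 0}
    - {"x": 0,"y": 0.6,"z": 0,"roll": 0,"grip": 0}
    - {"x": 0,"y": 0.8,"z": 0,"roll": 0,"grip": 0}
    - {"x": 0,"y": 1.0,"z": 0,"roll": 0,"grip": 0}
    - {"x": 0,"y": 1.0,"z": 0,"roll": 0,"grip": 0}

```text
t: 10.9
tcp_pos: [0.5298, -0.1604, 0.0893]
tool_rot: [1.0, 0.006, 0.003, 0.001]
force: [0.2, -1.2, 1.9]
finger_gap: -0.002
```

play_rows:
  rows:
    - {"x": 0,"y": 0.2,"z": 0,"roll": 0,"grip": 0}
    - {"x": 0,"y": 0.4,"z": 0,"roll": 0,"grip": 0}
    - {"x": 0,"y": 0.4,"z": 0,"roll": 0,"grip": 0}

```text
t: 11.2
tcp_pos: [0.5298, -0.1566, 0.0894]
tool_rot: [1.0, 0.007, 0.003, 0.002]
force: [-1.4, -3.7, 1.1]
finger_gap: 0.0
```

play_rows:
  rows:
    - {"x": 0,"y": 0.2,"z": 0,"roll": 0,"grip": 0}
    - {"x": 0,"y": 0.2,"z": 0,"roll": 0,"grip": 0}

```text
t: 11.4
tcp_pos: [0.5297, -0.1542, 0.0894]
tool_rot: [1.0, 0.006, 0.002, 0.001]
force: [-1.0, -1.6, 0.7]
finger_gap: 0.003
```

play_rows:
  rows:
    - {"x": 0,"y": 0.15,"z": 0,"roll": 0,"grip": 0}
    - {"x": 0,"y": 0.15,"z": 0,"roll": 0,"grip": 0}

```text
t: 11.6
tcp_pos: [0.5295, -0.1518, 0.0892]
tool_rot: [1.0, 0.006, 0.002, 0.001]
force: [0.2, 0.4, -0.4]
finger_gap: -0.001
```

```bash
cat > chk.py <<'E'
from h import *
s=manip.sense();print(s["tcp_pos"],s["force"])
im=snapshot("wrist");ci=camera_info("wrist")
for q in landmark_of("lever_center","wrist")[:1]: print(round(q["score"],2),np.round(q["point"]))
p=[proj(ci,[.528,-.174+.016*n,.078]) for n in range(5)];print("pred",np.round(p))
h=cv2.cvtColor(im,cv2.COLOR_RGB2HSV);m=cv2.inRange(h,(8,170,90),(22,255,255))
r=int(p[2][1]);b=m[r-8:r+4,int(p[4][0])-25:int(p[0][0])+5];c=np.nonzero((b>0).mean(0)>.6)[0]+int(p[4][0])-25
print("orange cols",c.min(),c.max() if len(c) else None,len(c))
E
python3 chk.py
```

```text
[ 0.52949099 -0.15179397  0.08917268] [ 0.23854186  0.36944784 -0.4031136 ]
0.61 [197. 264.]
pred [[299. 264.]
 [266. 263.]
 [233. 263.]
 [199. 262.]
 [166. 262.]]
orange cols 178 208 31
```

The third click is confirmed: the cap is at column 197, against 199 predicted for notch 3. Next I retreat, rise, and go above the button at about (0.499, -0.011).

play_rows:
  rows:
    - {"x": 0,"y": -0.5,"z": 0,"roll": 0,"grip": 0}
    - {"x": 0,"y": -1,"z": 1,"roll": 0,"grip": 0}
    - {"x": 0,"y": -1,"z": 4,"roll": 0,"grip": 0}
    - {"x": 0,"y": -1,"z": 7,"roll": 0,"grip": 0}
    - {"x": 0,"y": -1,"z": 8,"roll": 0,"grip": 0}
    - {"x": -1,"y": 4,"z": 8,"roll": 0,"grip": 0}
    - {"x": -3,"y": 8,"z": 8,"roll": 0,"grip": 0}
    - {"x": -3,"y": 12,"z": 8,"roll": 0,"grip": 0}
    - {"x": -3,"y": 14.1,"z": 8,"roll": 0,"grip": 0}
    - {"x": -3,"y": 14.1,"z": 6,"roll": 0,"grip": 0}
    - {"x": -3,"y": 14.1,"z": 4,"roll": 0,"grip": 0}
    - {"x": -3,"y": 14.1,"z": 4,"roll": 0,"grip": 0}
    - {"x": -3,"y": 14.1,"z": 4,"roll": 0,"grip": 0}

```text
t: 13.0
tcp_pos: [0.4995, -0.0112, 0.1291]
tool_rot: [1.0, 0.006, 0.002, 0.001]
force: [0.4, 0.1, -0.2]
finger_gap: 0.0
```

```bash
python3 - <<'E'
from h import *
s=manip.sense();print(s["tcp_pos"],s["force"])
im=snapshot("wrist");save(cv2.resize(im,(780,585)),"w5");ci=camera_info("wrist")
for l,z in [("lever_center",.078),("read_button_top",.082)]:
    for q in landmark_of(l,"wrist")[:1]: print(l,round(q["score"],2),np.round(q["point"]),ray(ci,q["point"],z).round(4))
B=blob(im,*GREEN,proj(ci,[.499,-.011,.082]),70);print(B,ray(ci,B[0],.08))
E
```

```text
[ 0.49945043 -0.01123487  0.1290662 ] [ 0.37417634  0.07969362 -0.19351509]
lever_center 0.57 [449. 186.] [ 0.5282 -0.1242  0.078 ]
read_button_top 0.55 [256. 232.] [ 0.5001 -0.0125  0.082 ]
([np.float64(251.4890965732087), np.float64(225.8681204569055)], 963, (np.int64(232), np.int64(273), np.int64(210), np.int64(246))) [ 0.50293633 -0.01008201  0.08      ]
```

View pics/w5.png

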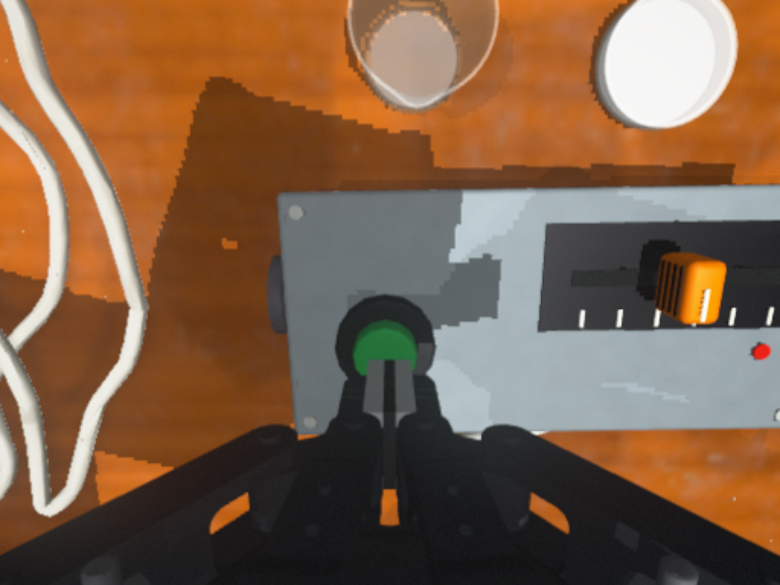

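The cap top is centred at about column 707, against 704 expected for the notch-3 mark at 657. The button (385,345) lies right under the tip. I'll press in small steps.

play_rows:
  rows:
    - {"x": 0,"y": 0,"z": -1.5,"roll": 0,"grip": 0}
    - {"x": 0,"y": 0,"z": -2.7,"roll": 0,"grip": 0}
    - {"x": 0,"y": 0,"z": -2.7,"roll": 0,"grip": 0}
    - {"x": 0,"y": 0,"z": -2.7,"roll": 0,"grip": 0}

```text
t: 13.55
tcp_pos: [0.5002, -0.0116, 0.1029]
tool_rot: [1.0, 0.006, 0.003, 0.001]
force: [-0.0, -0.5, -0.4]
finger_gap: -0.002
```

play_rows:
  rows:
    - {"x": 0,"y": 0,"z": -0.3,"roll": 0,"grip": 0}
    - {"x": 0,"y": 0,"z": -0.5,"roll": 0,"grip": 0}
    - {"x": 0,"y": 0,"z": -0.5,"roll": 0,"grip": 0}

```text
t: 13.85
tcp_pos: [0.5005, -0.0117, 0.0981]
tool_rot: [1.0, 0.006, 0.003, 0.001]
force: [0.6, 0.2, 1.6]
finger_gap: 0.004
```

play_rows:
  rows:
    - {"x": 0,"y": 0,"z": -0.2,"roll": 0,"grip": 0}
    - {"x": 0,"y": 0,"z": -0.3,"roll": 0,"grip": 0}
    - {"x": 0,"y": 0,"z": -0.3,"roll": 0,"grip": 0}

```text
t: 14.15
tcp_pos: [0.5005, -0.0117, 0.0952]
tool_rot: [1.0, 0.006, 0.003, 0.001]
force: [-0.6, -0.8, 4.2]
finger_gap: 0.001
```

play_rows:
  rows:
    - {"x": 0,"y": 0,"z": -0.2,"roll": 0,"grip": 0}
    - {"x": 0,"y": 0,"z": -0.3,"roll": 0,"grip": 0}
    - {"x": 0,"y": 0,"z": -0.3,"roll": 0,"grip": 0}
    - {"x": 0,"y": 0,"z": -0.3,"roll": 0,"grip": 0}

```text
t: 14.55
tcp_pos: [0.5005, -0.0117, 0.0929]
tool_rot: [1.0, 0.006, 0.003, 0.001]
force: [-1.0, -0.0, 9.9]
finger_gap: -0.001
```

The force is 9.9 N, past the 5 N stop, and the tip is at 0.076 m, so the button is fully down. Now I lift clear and check.

play_rows:
  rows:
    - {"x": 0,"y": 0,"z": 0.8,"roll": 0,"grip": 0}
    - {"x": 0,"y": 0,"z": 3,"roll": 0,"grip": 0}
    - {"x": 0,"y": 0,"z": 7,"roll": 0,"grip": 0}
    - {"x": 0,"y": 0,"z": 11,"roll": 0,"grip": 0}
    - {"x": -2,"y": -2,"z": 13,"roll": 0,"grip": 0}
    - {"x": -4,"y": -4,"z": 15,"roll": 0,"grip": 0}
    - {"x": -4,"y": -4,"z": 15,"roll": 0,"grip": 0}
    - {"x": -4,"y": -4,"z": 15,"roll": 0,"grip": 0}

```text
t: 15.35
tcp_pos: [0.4606, -0.0518, 0.2431]
tool_rot: [1.0, 0.005, 0.004, 0.001]
force: [0.3, 0.2, -0.7]
finger_gap: -0.0
```

```bash
python3 - <<'E'
from h import *
s=manip.sense();print(s["tcp_pos"],s["force"])
im=snapshot("wrist");ci=camera_info("wrist");save(im,"w6")
for l,z in [("lever_center",.078),("read_button_top",.082),("petri_dish",0),("beaker_100",0),("marker_pen",0),("filter_changer",0)]:
    for q in landmark_of(l,"wrist")[:1]: print(l,round(q["score"],2),np.round(q["point"]),ray(ci,q["point"],z).round(4))
c=[proj(ci,[.528,-.174+.016*n,.078]) for n in range(6)];print(np.round(c))
save(cv2.resize(im[60:300,130:450],(800,600),interpolation=2),"w6c")
snapshot("side")
for l,z in [("timer",0),("petri_dish",0),("filter_box",0),("reagent_bottle_1",0)]:
    for q in landmark_of(l,"side")[:1]: print(l,round(q["score"],2),np.round(q["point"]))
E
```

```text
[ 0.46059227 -0.05184663  0.24313774] [ 0.32364148  0.23757409 -0.66797758]
read_button_top 0.94 [211. 146.] [ 0.499  -0.0118  0.082 ]
petri_dish 0.98 [337.  25.] [ 0.6187 -0.1373  0.    ]
beaker_100 0.64 [224.  26.] [ 0.617  -0.0174  0.    ]
marker_pen 0.75 [286. 202.] [ 0.4232 -0.0909  0.    ]
filter_changer 0.75 [281. 132.] [ 0.5067 -0.0815  0.    ]
[[392. 115.]
 [374. 115.]
 [356. 115.]
 [338. 114.]
 [320. 114.]
 [303. 114.]]
timer 0.77 [210. 296.]
petri_dish 0.94 [299. 216.]
filter_box 0.94 [307. 273.]
reagent_bottle_1 0.67 [316. 171.]
```

View pics/w6c.png

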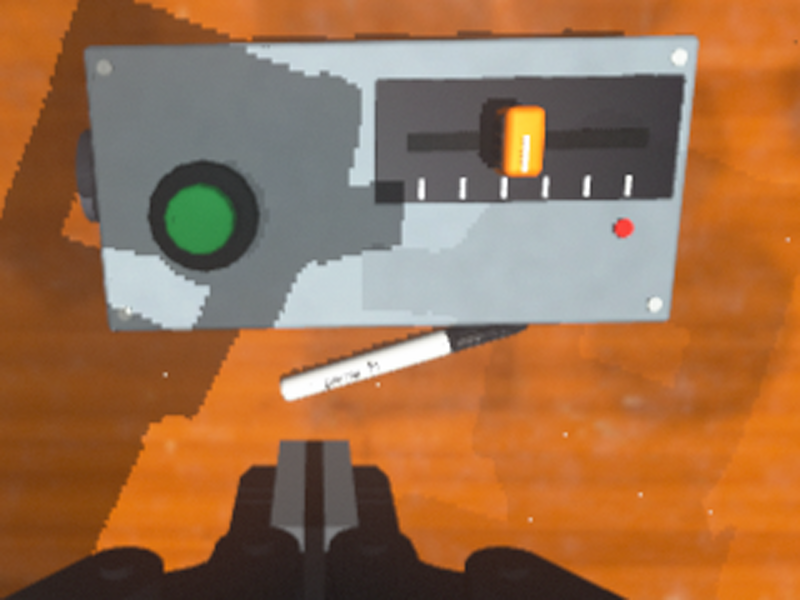

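The cap is at column 524, against 523 expected for the third notch with parallax. All six marks are visible, the button is up, and the other things have not moved. I'm handing in.

```bash
python3 -c "
from h import *
print(sign_off())"
```

```text
the job is handed in; nothing more can be done
None
```

I pushed the lever left with the closed fingertips until it rested in the third notch. Then I pressed the green button fully down, let it come up, and handed the job in at about 15.5 s. No verdict was reported.

**Third click:** the first try stopped just short of half way and the lever sprang back to the second notch. I had read the drop in force as the third click, but the next wrist picture showed otherwise. I went back and pushed about 2 mm further, and the following checks agreed on the third notch.

**Last checks:**
- **Lever:** in the last picture the cap is at column 524, against about 523 expected for the third notch. The network did not find the lever in that picture. In the one before pressing, it put the lever within 2 mm of the third notch.
- **Button:** the press ended at 9.9 N with the tip at about 76 mm, which is the full 6 mm stroke. It looks up again in the last picture.
- **Changer and bystanders:** every position I compared matched the start within about 5 mm (5 pixels or less in the side camera).
- **Robot:** the arm is clear of everything.

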